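# Fill the shaker rack, then uncouple its drive arm and hold it up

### The arm

A 7-joint arm with a two-finger parallel gripper is mounted at the origin on the work surface. World frame = base frame: x ahead of the robot, y to its left, z up, the work surface at z = 0. Lengths are in m, angles in rad, forces in N, time in s.
With the tool pointing down it reaches from about 0.425 to 1.025 m from the base axis. Payload 9.4 kg.
Tool frame: the origin (TCP) lies at the very end of the fingers, on their centre line; the grasp point (between the pads) lies 19 mm behind it (r.grasp_offset is the distance from the TCP to the grasp point, in m); z points along the fingers, y is the line along which they close (so a half turn about z gives the same grasp; the last joint's range is limited). The gripper opens to 93 mm and grips with 3 to 60 N. Pads are 15 mm wide; open, the fingers measure 128 mm over their backs; the gripper's body (75 mm by 188 mm) begins 65 mm behind the grasp point.
Start: joints at [-0.077, 0.599, -0.003, 1.599, 0.002, 0.943, -0.08], TCP at [0.725, -0, 0.219] pointing down, gripper open.
Joint ranges: [-2.57, 2.57], [-0.35, 1.97], [-1.29, 1.29], [0.11, 2.56], [-1.05, 4.19], [0.11, 1.86], [-2.63, 2.63]. Speed limits (rad/s): [2.22, 2.22, 3.01, 3.01, 3.14, 3.14, 3.14].

### API

Orientations are given as a rotation vector (axis times angle).
In Python, from bench import r gives the robot as it stands.
- The arm moves only by the shell command python3 -m jog 'ROWS'. ROWS is JSON, one flat list of numbers, 7 for each row, row after row: the closure, from -1 (fully open) to 1 (shut), so that 0 is half open, then the shift along the tool's x, y, z as a fraction of full scale, then the turn, a rotation vector about the tool's x, y, z as a fraction of full scale. In form: [fingers, dx, dy, dz, wx, wy, wz, fingers, dx, dy, dz, wx, wy, wz, ...]. A call has 1 to 20 rows; each row shifts and turns the commanded pose from where the row before left it, along the tool's axes as they then stand; what a row does not reach is not made up. Full scale, the value 1, is 20 cm for a shift and 6 degrees for a turn. A row lasts 1/10 s, in which the tool goes at most 50 mm and 8.59 degrees, less where a joint would pass 70% of its speed; a pose out of reach is approached as far as the arm can. A call with a number of a shift or a turn outside -1 to 1 is refused whole. A call with a gripper value outside its range is refused whole. The fingers move at their own pace and stop on an object; the grip force is fixed at half the most. Time passes only in rows, so rows that do not move let the fingers close. It gives the time, the measured TCP pose, the force, the opening and the grip force at its end, in the units of the state.
- r.get_state(): the state, without advancing time (a new reading comes with each control period).
- r.read_camera(name): name is "scene" or "side" or "wrist"; returns a dict with "color" (480x640x3 uint8, red, green, blue), "z_map" (480x640 float32, m along the optical axis (not along the pixel's ray), 0 where there is no reading), "fx", "fy", "cx", "cy" (pixels), "R" (3x3) and "t" (3): a world point X has camera coordinates R X + t; the wrist camera has in their place "mount" (4x4, takes a point from camera to tool coordinates, whose origin is the TCP and whose axes are the flange's). Camera axes: x right, y down, z forward; pixel columns grow to the right and rows downward; lengths in m; the calibration is good to about 2 mm. A picture is of the moment at which its call begins: read the wrist's pose just before it.
- r.job_done(): hands the job in; it is judged then, once.
The state is a dict: "t": time; "qpos": joint angles; "joint_velocities": joint speeds; "joint_efforts": joint torques, N m; "position": TCP position; "tcp_rot": TCP orientation; "ft_force": force on the tool from outside, world axes, zero at the start; "torque": the same for the moment, N m; "opening": finger opening in m; "gripper_force": force on a finger pad.
Only numpy, scipy, OpenCV 4.12 (cv2) and the standard library are available. Lean on these libraries where they do the work, as an engineer would, in place of code of your own. Each camera call takes 0.05 s, during which the arm holds its last target. There are 200 camera calls.

### The job

Get the vial shaker ready for the loaded rack to be taken away: first fill the two empty pockets of its rack with spare vials from the tray, each standing fully down in its pocket, leaving the vials already in the rack where they are and the leftover spare standing in the tray. Then take the steel latch tab on the drive arm's coupler, pull it sideways against its spring, lift the coupler off the ball and finish while still holding the drive arm in the gripper, still and raised, with the coupler at least 5 cm higher than the ball. Do not disturb anything else on the bench.

Things in the scene. Friction and masses are not known exactly. Their poses are not given: they have to be found in the camera images.
- pocket0 (a point): floor centre of rack pocket 0 (0 farthest from the ball). The rack: an aluminium block 70 x 215 mm, 35 mm tall, with four round pockets in a row, 34 mm across, 25 mm deep (floor 10 mm, mouth 35 mm above the work surface), 52 mm apart along y. Axes: z up, y level along the row towards the ball, x level across it (free room for fingers). Two pockets hold a vial at the start, two are empty; which varies
- pocket1 (a point): floor centre of rack pocket 1 (0 farthest from the ball). Axes: z up, y level along the row towards the ball, x level across it
- pocket2 (a point): floor centre of rack pocket 2 (0 farthest from the ball). Axes: z up, y level along the row towards the ball, x level across it
- pocket3 (a point): floor centre of rack pocket 3 (0 farthest from the ball). Axes: z up, y level along the row towards the ball, x level across it
- seated0_mid (a point): one of the two vials already in the rack at the start, to be left there: amber glass vial with white cap, a cylinder 26 mm across over its whole height, 80 mm tall, 30 to 65 g; the point is its centre, 40 mm above its base
- seated1_mid (a point): one of the two vials already in the rack at the start, to be left there: amber glass vial with white cap, a cylinder 26 mm across over its whole height, 80 mm tall, 30 to 65 g; the point is its centre, 40 mm above its base
- spare0_mid (a point): one of the three spare vials in the tray: amber glass vial with white cap, a cylinder 26 mm across over its whole height, 80 mm tall, 30 to 65 g; the point is its centre, 40 mm above its base. Grip it 50 to 60 mm above its base, so that the finger tips stay above the rack. Its neighbours stand about 56 mm away along the tray's x; free room along the tray's y
- spare1_mid (a point): one of the three spare vials in the tray: amber glass vial with white cap, a cylinder 26 mm across over its whole height, 80 mm tall, 30 to 65 g; the point is its centre, 40 mm above its base. Grip it 50 to 60 mm above its base, so that the finger tips stay above the rack. Its neighbours stand about 56 mm away along the tray's x; free room along the tray's y
- spare2_mid (a point): one of the three spare vials in the tray: amber glass vial with white cap, a cylinder 26 mm across over its whole height, 80 mm tall, 30 to 65 g; the point is its centre, 40 mm above its base. Grip it 50 to 60 mm above its base, so that the finger tips stay above the rack. Its neighbours stand about 56 mm away along the tray's x; free room along the tray's y
- spares_tray: white plastic tray fixed to the bench, 230 x 80 mm, walls 14 mm tall, floor 4 mm thick; origin at the centre of its underside, x along its length. The three spares and one white pot stand in it in a row, order varies
- ball (a point): centre of the steel ball (30 mm across) on the shaker's crank disc, 68 mm above the work surface; fixed; axes as the pockets'. The top of the motor housing below is 40 mm, the crank disc 48 mm above the work surface
- drive_arm: aluminium bar with a dark steel coupler (roof 40 x 52 mm, top 22 mm above the bar's axis) capping the ball. Origin: its hinge, 68 mm above the work surface, 150 mm level from the ball. Arm down: y from hinge to ball, x along the hinge, z up. It swings up about x, to 1.0 rad; falls if let go (2 to 4 N at the tab). With the latch shut it rises 1 degree at most
- coupler (a point): centre of the coupler's socket, on the drive arm; it coincides with point ball while the arm is down and rises with the arm
- latch_tab (a point): grip point on the upright steel latch tab: 12 mm thick along the arm's x, 20 mm along y, top 21 mm above this point, coupler roof 27 mm below it. Arm down and latch shut, it lies 40 mm to +x of the ball centre and 49 mm above it. Rides with arm and latch. With the fingers on its two x faces, from above, it pivots between them as the arm swings up
- latch (a joint): travel of the latch (m): 0 shut, grows as the tab is pulled to +x of the drive arm, away from the coupler; stop at 0.018. A spring shuts it: about 4 N shut, 10 N fully pulled. Beyond 0.009 the arm is free to rise; above the ball the latch need not stay pulled
- pot: bystander: small white pot, 38 mm across, 42 mm tall, standing in the tray's row; origin under its centre
- red_jar: bystander: white jar with red lid, 60 mm across, 60 mm tall; origin under its centre
- stock_bottle: bystander: amber bottle, 52 mm across, 125 mm tall; origin under its centre
- mortar: bystander: white mortar bowl, 130 mm across, 80 mm tall; origin under its centre
- beaker: bystander: white beaker, 52 mm across, 60 mm tall; origin under its centre
- spatula: bystander: steel spatula lying flat; origin under it
- weight: bystander: brass balance weight, 28 mm across, 42 mm tall; origin under its centre
Not all that is in view belongs to the job. Leave any purple look-alike of the part that bears spare0_mid alone. Leave any pink look-alike of the part that bears spare1_mid alone.

How it is judged:
By the outcome, as a careful person would: the job done as asked, in the order asked, and still so for the second after the job is handed in, while the arm keeps its last pose, push and grip.
It also fails if it takes over 72 s, if anything falls off the work surface, if the arm or the gripper's body presses on something with over 40 N, if the wrist force passes 120 N, or if a joint passes its speed limit or range.

## Working session

There is one attempt and no reset: what is moved stays moved. The work goes in short steps, Python scripts to look and compute and a shell command to move; the robot and the scene stay as the last step left them, time stands still between calls to the robot, and variables do not carry over. Pictures are saved under pics/ and viewed, at most 10 in all, crops included, and the job is handed in when it is done.

```bash
mkdir -p pics; ls
cat > h.py <<'E'
import numpy as np, cv2
from bench import r
from scipy.spatial.transform import Rotation as Ro
def cam(n):
    s=r.get_state(); c=r.read_camera(n)
    if n=="wrist":
        T=np.eye(4); T[:3,:3]=Ro.from_rotvec(s["tcp_rot"]).as_matrix(); T[:3,3]=s["position"]
        c["M"]=T@np.array(c["mount"])
    else:
        R=np.array(c["R"]); M=np.eye(4); M[:3,:3]=R.T; M[:3,3]=-R.T@np.array(c["t"]); c["M"]=M
    return c
def world(c):
    z=c["z_map"]; v,u=np.mgrid[:480,:640]
    P=np.stack([(u-c["cx"])/c["fx"]*z,(v-c["cy"])/c["fy"]*z,z],-1)
    W=P@c["M"][:3,:3].T+c["M"][:3,3]; W[z==0]=np.nan
    return W
def save(c,n): cv2.imwrite(f"pics/{n}.png",c["color"][:,:,::-1])
E
python3 - <<'E'
from h import *
for n in("scene","side"):
    c=cam(n); save(c,n+"0"); np.savez(n+"0.npz",W=world(c),C=c["color"]); print(n,c["M"].round(3).tolist(),c["fx"])
s=r.get_state(); print(s["tcp_rot"],s["opening"],s["position"])
E
```

```text
pics
scene [[-0.485, 0.673, -0.559, 1.302], [0.875, 0.37, -0.313, 0.402], [-0.004, -0.641, -0.768, 1.101], [0.0, 0.0, 0.0, 1.0]] 573.4609201116322
side [[-0.987, -0.081, 0.138, 0.411], [-0.16, 0.547, -0.822, 0.979], [-0.009, -0.833, -0.553, 0.752], [0.0, 0.0, 0.0, 1.0]] 534.3689861948035
[-2.22070041e+00 -2.22093882e+00  1.65604146e-03] 0.09289394333812304 [ 7.24564996e-01 -6.98674219e-07  2.17855883e-01]
```

View pics/scene0.png

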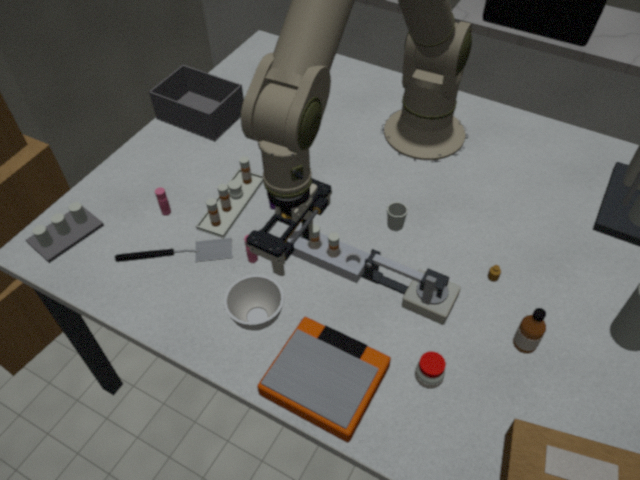

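View pics/side0.png

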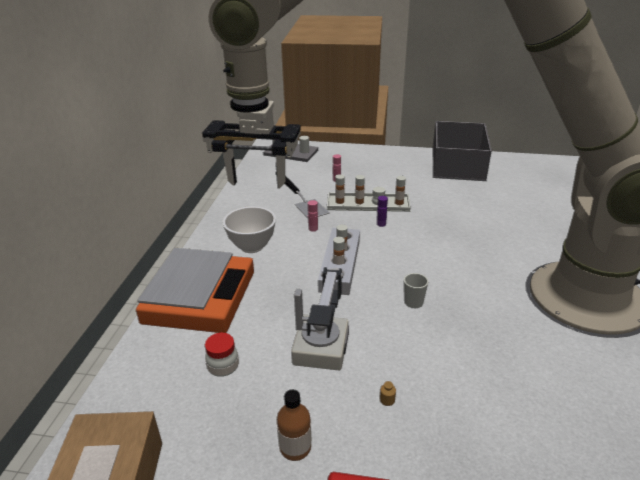

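The scene view shows the tray with vials at (213,210), (224,197) and (245,170), and the pot at (235,187). The rack vials are at (315,237) and (334,243), with an empty pocket at (353,258). The coupler is near (433,283). In the side view the latch tab is at (298,310), and the purple vial at (382,210) and pink vial at (312,215) are look-alikes standing close by. Next I'll measure clusters by height.

Run:
```python
from h import *
for n in("scene","side"):
    d=np.load(n+"0.npz"); W=d["W"]; C=d["C"]
    print(n)
    z=W[...,2]; roi=(W[...,0]>.3)&(W[...,0]<1.1)&(abs(W[...,1])<.55)
    for lo,hi in((.035,.3),(.076,.1),(.1,.16)):
        m=(roi&(z>lo)&(z<hi)).astype(np.uint8)
        k,L,st,ce=cv2.connectedComponentsWithStats(m,connectivity=4)
        for i in range(1,k):
            if st[i,4]<12: continue
            P=W[L==i]; print(lo,ce[i].round().astype(int),st[i,4],"mean",P.mean(0).round(3),"min",P.min(0).round(3),"max",P.max(0).round(3),C[L==i].mean(0).astype(int))
# rack top from side
```

```text
scene
0.035 [210 120] 294 mean [ 0.324 -0.527  0.069] min [ 0.3   -0.55   0.035] max [ 0.337 -0.513  0.105] [40 39 40]
0.035 [244 166] 186 mean [ 0.431 -0.338  0.065] min [ 0.414 -0.355  0.035] max [ 0.442 -0.325  0.087] [95 93 86]
0.035 [227 190] 320 mean [ 0.521 -0.33   0.058] min [ 0.466 -0.353  0.035] max [ 0.552 -0.315  0.089] [108 107 100]
0.035 [161 197] 194 mean [ 0.625 -0.46   0.064] min [ 0.606 -0.48   0.035] max [ 0.636 -0.448  0.084] [104  67  79]
0.035 [212 208] 201 mean [ 0.596 -0.321  0.067] min [ 0.578 -0.339  0.035] max [ 0.607 -0.311  0.087] [97 95 87]
0.035 [396 212] 291 mean [0.374 0.077 0.05 ] min [0.348 0.051 0.035] max [0.405 0.103 0.064] [82 84 80]
0.035 [305 218] 59 mean [0.678 0.002 0.281] min [ 0.666 -0.008  0.253] max [0.683 0.012 0.3  ] [53 53 50]
0.035 [312 235] 333 mean [ 0.606 -0.028  0.139] min [ 0.517 -0.091  0.035] max [0.683 0.01  0.268] [70 69 64]
0.035 [333 244] 238 mean [ 0.556 -0.003  0.07 ] min [ 0.53  -0.029  0.036] max [0.566 0.008 0.096] [96 94 88]
0.035 [245 239] 14 mean [ 0.647 -0.187  0.079] min [ 0.636 -0.191  0.068] max [ 0.655 -0.183 
[... 6834 characters left out ...]
in [ 0.713 -0.143  0.076] max [ 0.841 -0.009  0.084] [162 161 160]
0.076 [340 236] 214 mean [ 0.548 -0.026  0.086] min [ 0.537 -0.068  0.076] max [0.561 0.01  0.094] [133 133 127]
0.076 [321 303] 1002 mean [0.551 0.207 0.085] min [0.526 0.082 0.076] max [0.593 0.273 0.1  ] [95 96 99]
0.076 [293 418] 614 mean [0.548 0.477 0.087] min [0.526 0.443 0.076] max [0.576 0.493 0.1  ] [98 65 41]
0.076 [113 426] 2163 mean [0.812 0.526 0.08 ] min [0.754 0.491 0.076] max [0.881 0.55  0.084] [133 106  77]
0.1 [298 300] 172 mean [0.586 0.25  0.123] min [0.581 0.236 0.101] max [0.595 0.257 0.14 ] [92 91 91]
0.1 [292 400] 325 mean [0.55  0.47  0.119] min [0.539 0.454 0.1  ] max [0.562 0.479 0.129] [36 30 27]
```

Run:
```python
from h import *
d=np.load("side0.npz"); 
c=d["C"][155:375,250:450][:,:,::-1]
cv2.imwrite("pics/sidecrop.png",cv2.resize(c,None,fx=3.6,fy=2.7*1,interpolation=cv2.INTER_CUBIC)[:600])
```

```text
(no output)
```

View pics/sidecrop.png

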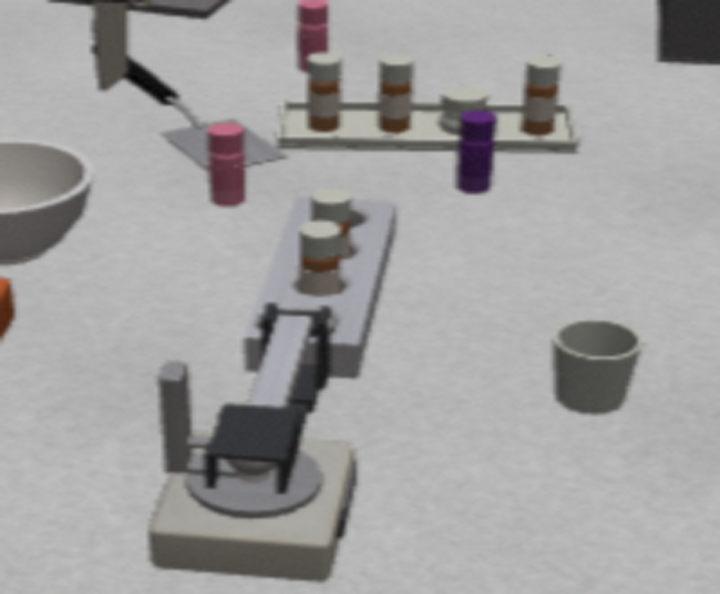

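Spare caps sit at (0.427,-0.340), (0.537,-0.330) and (0.591,-0.323). The rack runs along y from about -0.137 to 0.076, and its vials look to be in pockets 1 and 2. I'll check what the wrist camera sees from here.

Run:
```python
from h import *
c=cam("wrist"); save(c,"w0"); print(c["M"].round(3), np.array(c["mount"]).round(3),c["fx"])
W=world(c); print(np.nanmin(W.reshape(-1,3),0),np.nanmax(W.reshape(-1,3),0)); print(W[240,320])
np.savez("w0.npz",W=W,C=c["color"])
```

```text
[[ 1.    -0.     0.001  0.724]
 [-0.    -0.967 -0.255  0.071]
 [ 0.001  0.255 -0.967  0.385]
 [ 0.     0.     0.     1.   ]] [[-0.    -0.967 -0.255  0.071]
 [ 1.    -0.001  0.002 -0.   ]
 [-0.002 -0.255  0.967 -0.167]
 [ 0.     0.     0.     1.   ]] 388.91397130424986
[ 0.38056542 -0.5769967  -0.75662951] [1.58296587 0.4115841  0.34151426]
[ 0.72300701 -0.03283107  0.00101701]
```

View pics/w0.png

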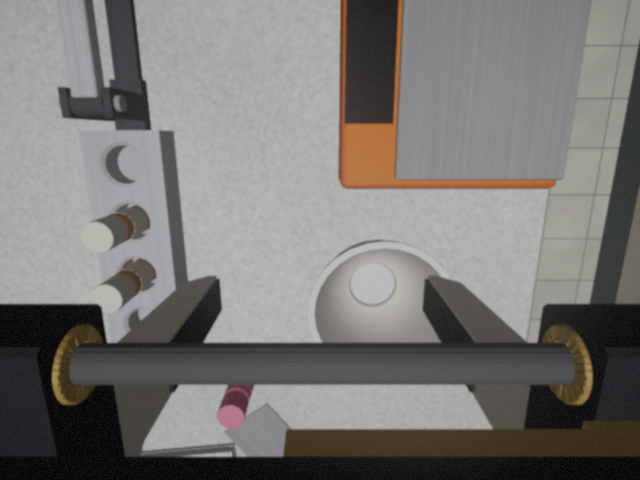

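The wrist view shows empty pocket 3 at (126,163), seated vials at (100,236) and (112,290), and pocket 0 just visible at (133,320). Next I'll fit the rack rectangle, pocket 3, the tab and the tray axis.

Run:
```python
from h import *
A=[]
for n in("w0","side0","scene0"):
    W=np.load(n+".npz")["W"]; P=W.reshape(-1,3)
    m=(P[:,2]>.031)&(P[:,2]<.039)&(P[:,0]>.48)&(P[:,0]<.62)&(P[:,1]>-.16)&(P[:,1]<.076)
    Q=P[m]; q=(Q[:,:2]*1000).astype(np.float32)
    # edges per y-bin
    L=[];
    for y in range(-130,75,10):
        s=q[(q[:,1]>=y)&(q[:,1]<y+10)]
        if len(s)>15: L.append((y+5,np.percentile(s[:,0],2),np.percentile(s[:,0],98),len(s)))
    L=np.array(L); print(n,len(q),q[:,1].min(),q[:,1].max()); print(L.round(0).tolist())
    for k in (1,2): 
        pf=np.polyfit(L[:,0],L[:,k],1); print("edge",pf)
    # inside pocket: z 5..20mm
    m=(P[:,2]>.004)&(P[:,2]<.018)&(P[:,0]>.51)&(P[:,0]<.58)&(P[:,1]>-.14)&(P[:,1]<.073)
    print("floorpts",m.sum(),P[m].min(0) if m.any() else "",P[m].max(0) if m.any() else "")
    m=(P[:,2]>.12)&(P[:,2]<.145)&(P[:,0]>.57)&(P[:,0]<.61)&(P[:,1]>.2)&(P[:,1]<.28)
    if m.any(): print("tab",P[m].min(0).round(4),P[m].max(0).round(4))
    for lo,hi,x0,x1,nm in((.087,.093,.5,.58,"roof"),(.037,.043,.46,.65,"housing")):
        m=(P[:,2]>lo)&(P[:,2]<hi)&(P[:,0]>x0)&(P[:,0]<x1)&(P[:,1]>.15)&(P[:,1]<.33)
        if m.sum()>20: print(nm,m.sum(),cv2.minAreaRect((P[m][:,:2]*1000).astype(np.float32)))
    # seated caps
    for a,b in((-.08,-.03),(-.03,.02)):
        m=(P[:,2]>.085)&(P[:,2]<.094)&(P[:,0]>.5)&(P[:,0]<.6)&(P[:,1]>a)&(P[:,1]<b)
        if m.sum()>10: print("cap",P[m].mean(0).round(4),m.sum(), cv2.minEnclosingCircle((P[m][:,:2]*1000).astype(np.float32)))
```

```text
w0 9871 -128.13051 75.20371
[[-125.0, 514.0, 527.0, 84.0], [-115.0, 514.0, 533.0, 188.0], [-105.0, 514.0, 534.0, 197.0], [-95.0, 515.0, 560.0, 218.0], [-85.0, 535.0, 570.0, 317.0], [-75.0, 546.0, 582.0, 311.0], [-65.0, 514.0, 584.0, 251.0], [-55.0, 514.0, 583.0, 407.0], [-45.0, 515.0, 583.0, 604.0], [-35.0, 516.0, 583.0, 713.0], [-25.0, 536.0, 584.0, 485.0], [-15.0, 558.0, 584.0, 265.0], [-5.0, 515.0, 583.0, 291.0], [5.0, 514.0, 583.0, 603.0], [15.0, 515.0, 583.0, 849.0], [25.0, 514.0, 583.0, 884.0], [35.0, 514.0, 583.0, 621.0], [45.0, 514.0, 583.0, 525.0], [55.0, 514.0, 583.0, 613.0], [65.0, 515.0, 583.0, 868.0], [75.0, 515.0, 583.0, 577.0]]
edge [-2.87685801e-02  5.19398825e+02]
edge [2.14789548e-01 5.79455191e+02]
floorpts 1046 [ 0.53051372 -0.11743337  0.00850586] [0.55635052 0.06206319 0.01799219]
cap [ 0.5504 -0.0565  0.0901] 792 ((548.8740844726562, -57.849308013916016), 13.285141944885254)
cap [ 0.5498 -0.0053  0.0902] 918 ((548.6924438476562, -5.981725215911865), 13.391226768493652)
side0 937 -143.57309 75.71469
[[-125.0, 516.0, 583.0, 31.0], [-115.0, 515.0, 583.0, 33.0], [-
[... 1663 characters left out ...]
 514.0, 586.0, 53.0], [65.0, 515.0, 586.0, 91.0], [75.0, 519.0, 583.0, 43.0]]
edge [-1.30113479e-01  5.23539220e+02]
edge [1.22652514e-02 5.85093424e+02]
floorpts 112 [ 0.52971643 -0.12958012  0.00452249] [0.55252193 0.05417277 0.0179467 ]
tab [0.5819 0.2346 0.1201] [0.5966 0.2545 0.141 ]
roof 241 ((549.7940063476562, 244.43313598632812), (51.44171142578125, 41.58784484863281), 89.82917022705078)
housing 615 ((550.7242431640625, 244.4769287109375), (96.69657135009766, 104.61607360839844), 1.1758025884628296)
cap [ 0.5498 -0.0535  0.0896] 44 ((550.3812255859375, -54.96349334716797), 12.87406063079834)
cap [ 0.5514 -0.0057  0.0893] 81 ((550.7723999023438, -4.90714693069458), 14.04396915435791)
```

```bash
cat >> h.py <<'E'
def pocket(c,y,x=.549,h=.035,rad=.024):
    # rim centre: rays meeting plane z=h whose depth lies below it
    v,u=np.mgrid[:480,:640]; D=np.stack([(u-c["cx"])/c["fx"],(v-c["cy"])/c["fy"],np.ones(u.shape)],-1)@c["M"][:3,:3].T
    o=c["M"][:3,3]; X=o+D*((h-o[2])/D[...,2])[...,None]
    W=world(c); m=(W[...,2]<h-.003)&(np.hypot(X[...,0]-x,X[...,1]-y)<rad)
    q=(X[m][:,:2]*1000).astype(np.float32)
    return (m.sum(),cv2.minEnclosingCircle(q),q.min(0),q.max(0)) if m.sum()>20 else m.sum()
E
python3 - <<'E'
from h import *
for n in("wrist","scene","side"):
    c=cam(n)
    for y in(.046,-.108): print(n,y,pocket(c,y))
    W=world(c);P=W.reshape(-1,3);m=(P[:,2]>.031)&(P[:,2]<.038)&(P[:,0]>.515)&(P[:,0]<.58)&(P[:,1]>-.16)&(P[:,1]<.09)
    print(np.percentile(P[m][:,1],[0.2,99.8]))
E
```

```text
wrist 0.046 (np.int64(1131), ((548.6143798828125, 46.44359588623047), 17.671207427978516), array([532.5442 ,  29.33088], dtype=float32), array([565.8768  ,  62.505836], dtype=float32))
wrist -0.108 (np.int64(254), ((546.2046508789062, -104.18571472167969), 15.033332824707031), array([ 533.50653, -113.97672], dtype=float32), array([557.77594, -92.45664], dtype=float32))
[-0.12530651  0.08669283]
scene 0.046 (np.int64(145), ((548.405517578125, 47.89413833618164), 22.950958251953125), array([525.96655 ,  28.552618], dtype=float32), array([570.69556,  67.79129], dtype=float32))
scene -0.108 (np.int64(59), ((547.8242797851562, -107.45120239257812), 22.658475875854492), array([ 528.5737 , -121.81452], dtype=float32), array([567.1161  , -91.146484], dtype=float32))
[-0.12254409  0.08746245]
side 0.046 3
side -0.108 19
[-0.14000036  0.07975611]
```

Pocket 3 is at (0.549, 0.046), so pocket 0 is at (0.549, -0.110). The rack is square to the world axes. Now I'll move above the first spare at (0.591,-0.323).

```bash
python3 -m jog '[-1,-0.2,-0.084,0,0,0,0,-1,-0.2,-0.084,0,0,0,0,-1,-0.2,-0.084,0,0,0,0,-1,-0.2,-0.084,0,0,0,0,-1,-0.2,-0.084,0,0,0,0,-1,-0.2,-0.084,0,0,0,0,-1,-0.2,-0.084,0,0,0,0,-1,-0.215,-0.08,0,0,0,0,-1,0,0,0,0,0,1,-1,0,0,0,0,0,1,-1,0,0,0,0,0,1,-1,0,0,0,0,0,1,-1,0,0,0,0,0,1,-1,0,0,0,0,0,1,-1,0,0,0,0,0,1,-1,0,0,0,0,0,1,-1,0,0,0,0,0,1,-1,0,0,0,0,0,1,-1,0,0,0,0,0,1,-1,0,0,0,0,0,1]'
python3 -m jog '[-1,0,0,0,0,0,1,-1,0,0,0,0,0,1,-1,0,0,0,0,0,0,-1,0,0,0,0,0,0]'
python3 - <<'E'
from h import *
s=r.get_state(); T=Ro.from_rotvec(s["tcp_rot"]).as_matrix(); print(s["position"],T.round(3))
c=cam("wrist"); save(c,"w1"); W=world(c); P=W.reshape(-1,3); L=[]
m=((W[...,2]>.078)&(W[...,2]<.09)&(W[...,1]<-.28)&(W[...,1]>-.38)&(W[...,0]<.65)).astype(np.uint8)
k,Lb,st,ce=cv2.connectedComponentsWithStats(m)
for i in range(1,k):
    if st[i,4]>60: q=W[Lb==i]; print(ce[i].round(),st[i,4],q.mean(0).round(4),cv2.minEnclosingCircle((q[:,:2]*1000).astype(np.float32)))
E
```

```text
t: 2.3
position: [0.5914, -0.3229, 0.2186]
tcp_rot: [3.104, 0.485, 0.0]
ft_force: [-1.3, 0.5, 0.1]
opening: 0.093
gripper_force: 0.0
t: 2.7
position: [0.5915, -0.3228, 0.2186]
tcp_rot: [3.137, 0.17, -0.0]
ft_force: [0.2, 0.5, 0.4]
opening: 0.0924
gripper_force: 0.0
[ 0.59149431 -0.32280292  0.2185855 ] [[ 0.994  0.108 -0.   ]
 [ 0.108 -0.994 -0.   ]
 [-0.     0.    -1.   ]]
[325. 228.] 818 [ 0.5915 -0.3255  0.0846] ((590.7904663085938, -325.65460205078125), 12.951265335083008)
[324. 292.] 755 [ 0.5371 -0.3308  0.0844] ((535.9124755859375, -330.94268798828125), 13.193936347961426)
[323. 406.] 647 [ 0.4271 -0.3412  0.0839] ((425.31024169921875, -341.3643798828125), 13.267694473266602)
```

View pics/w1.png

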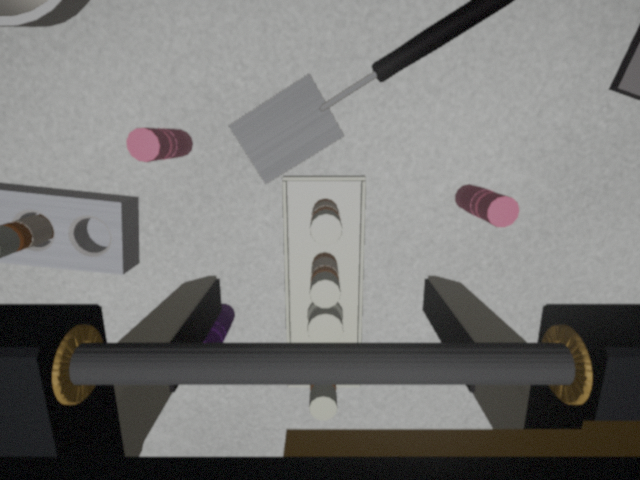

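The wrist view shows the spares at (325,228), (324,292) and (323,406), the pot at (323,325), and empty pocket 0 at (97,235). I'm lined up with the first spare, so I'll descend, grip and lift.

```bash
python3 -m jog '[-1,0,0.013,0.2,0,0,0,-1,0,0,0.22,0,0,0,-1,0,0,0.22,0,0,0,-1,0,0,0.16,0,0,0,-1,0,0,0.09,0,0,0,-1,0,0,0,0,0,0,-1,0,0,0,0,0,0,1,0,0,0,0,0,0,1,0,0,0,0,0,0,1,0,0,0,0,0,0,1,0,0,0,0,0,0,1,0,0,0,0,0,0]'
python3 - <<'E'
from h import *
s=r.get_state(); print(s["position"],s["opening"],s["gripper_force"])
E
```

```text
t: 3.95
position: [0.5919, -0.3256, 0.041]
tcp_rot: [3.137, 0.165, 0.001]
ft_force: [-0.9, -0.6, -0.4]
opening: 0.0576
gripper_force: 0.0
[ 0.59185412 -0.32558472  0.0410025 ] 0.057644558244081316 0.0
```

```bash
python3 -m jog '[1,0,0,0,0,0,0,1,0,0,0,0,0,0,1,0,0,0,0,0,0,1,0,0,0,0,0,0,1,0,0,0,0,0,0,1,0,0,0,0,0,0,1,0,0,0,0,0,0,1,0,0,0,0,0,0]'
```

```text
t: 4.75
position: [0.5916, -0.3256, 0.0406]
tcp_rot: [3.137, 0.164, -0.0]
ft_force: [-0.3, -0.7, -1.2]
opening: 0.0256
gripper_force: 30.0
```

```bash
python3 -m jog '[1,0,0,-0.05,0,0,0,1,0,0,-0.2,0,0,0,1,0,0,-0.2,0,0,0,1,0,0,-0.2,0,0,0,1,0,0,0,0,0,-1,1,0,0,0,0,0,-1,1,0,0,0,0,0,-1,1,0,0,0,0,0,-1,1,0,0,0,0,0,-1,1,0,0,0,0,0,-1,1,0,0,0,0,0,-1,1,0,0,0,0,0,-1,1,0,0,0,0,0,-1,1,0,0,0,0,0,-1,1,0,0,0,0,0,-1,1,0,0,0,0,0,-1,1,0,0,0,0,0,-1,1,0,0,0,0,0,-1]'
python3 -m jog '[1,0.18,-0.036,0,0,0,0,1,0.18,-0.036,0,0,0,0,1,0.18,-0.036,0,0,0,0,1,0.18,-0.036,0,0,0,0,1,0.18,-0.036,0,0,0,0,1,0.178,-0.033,0,0,0,0,1,0,0,0,0,0,0,1,0,0,0,0,0,0,1,0,0,0,0,0,0]'
python3 - <<'E'
from h import *
c=cam("wrist"); save(c,"w2")
for n in ("wrist","scene"):
  c=cam(n); print(pocket(c,-.110)); 
print(Ro.from_rotvec(r.get_state()["tcp_rot"]).as_matrix().round(3))
c=cam("side");save(c,"s2")
E
```

```text
t: 6.55
position: [0.5915, -0.3259, 0.1715]
tcp_rot: [2.217, 2.225, -0.001]
ft_force: [1.0, 1.1, -0.6]
opening: 0.0256
gripper_force: 30.0
t: 7.45
position: [0.5494, -0.1114, 0.1711]
tcp_rot: [2.222, 2.219, -0.0]
ft_force: [-0.9, 0.1, -1.1]
opening: 0.0259
gripper_force: 30.0
(np.int64(1342), ((548.6959838867188, -109.56888580322266), 17.321157455444336), array([ 532.30896 , -126.846466], dtype=float32), array([565.1481, -93.2481], dtype=float32))
(np.int64(138), ((549.532958984375, -111.63774108886719), 22.216075897216797), array([ 529.0046 , -133.76366], dtype=float32), array([568.6499 , -91.22855], dtype=float32))
[[ 0.002  1.     0.   ]
 [ 1.    -0.002 -0.001]
 [-0.001  0.    -1.   ]]
```

View pics/w2.png

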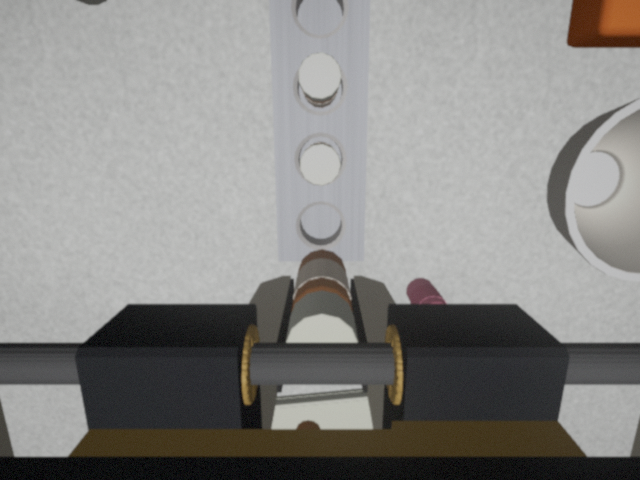

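The wrist view has the gripped vial at (322,310) and empty pocket 0 at (321,222). The TCP is within 2 mm of the pocket, so I'll correct that and lower.

```bash
python3 -m jog '[1,0.009,-0.003,0.18,0,0,0,1,0,0,0.18,0,0,0,1,0,0,0.12,0,0,0,1,0,0,0.07,0,0,0,1,0,0,0.04,0,0,0,1,0,0,0.025,0,0,0,1,0,0,0,0,0,0,1,0,0,0,0,0,0]'
```

```text
t: 8.45
position: [0.549, -0.1084, 0.0484]
tcp_rot: [2.221, 2.221, 0.001]
ft_force: [-0.4, 1.0, -0.1]
opening: 0.0257
gripper_force: 30.0
```

```bash
python3 -m jog '[1,-0.005,0,0.007,0,0,0,1,0,0,0,0,0,0,-1,0,0,0,0,0,0,-1,0,0,0,0,0,0,-1,0,0,0,0,0,0,-1,0,0,0,0,0,0,-1,0,0,0,0,0,0,-1,0,0,0,0,0,0,-1,0,0,-0.1,0,0,0,-1,0,0,-0.2,0,0,0,-1,0,0,-0.2,0,0,0,-1,0,0,-0.15,0,0,0,-1,0,0,0,0,0,0]'
python3 - <<'E'
from h import *
c=cam("scene"); W=world(c);P=W.reshape(-1,3)
for n in("scene","side","wrist"):
    P=world(cam(n)).reshape(-1,3)
    m=(P[:,2]>.07)&(P[:,2]<.13)&(P[:,0]>.52)&(P[:,0]<.58)&(P[:,1]>-.14)&(P[:,1]<-.084)
    if m.sum()>5: t=P[m]; t=t[t[:,2]>np.percentile(t[:,2],95)-.008]; print(n,m.sum(),t.mean(0),P[m].max(0))
E
```

```text
t: 9.75
position: [0.5505, -0.1096, 0.1802]
tcp_rot: [2.218, 2.217, 0.006]
ft_force: [-0.5, -0.3, -0.0]
opening: 0.0929
gripper_force: 0.0
scene 122 [ 0.55210922 -0.10991678  0.08914358] [ 0.56595486 -0.09589853  0.09412439]
side 121 [ 0.54877686 -0.10783321  0.08912955] [ 0.56126039 -0.09261269  0.09287356]
wrist 1280 [ 0.54871597 -0.10954481  0.09077347] [ 0.56147409 -0.09739466  0.09336753]
```

The first vial is fully down, with its top at 0.090. Now the second spare, at (0.537,-0.331).

```bash
python3 -m jog '[-1,-0.185,-0.011,0,0,0,0,-1,-0.185,-0.011,0,0,0,0,-1,-0.185,-0.011,0,0,0,0,-1,-0.185,-0.011,0,0,0,0,-1,-0.185,-0.011,0,0,0,0,-1,-0.182,-0.011,0,0,0,0,-1,0,0,0,0,0,1,-1,0,0,0,0,0,1,-1,0,0,0,0,0,1,-1,0,0,0,0,0,1,-1,0,0,0,0,0,1,-1,0,0,0,0,0,1,-1,0,0,0,0,0,1,-1,0,0,0,0,0,1,-1,0,0,0,0,0,1,-1,0,0,0,0,0,1,-1,0,0,0,0,0,1,-1,0,0,0,0,0,1,-1,0,0,0,0,0,1,-1,0,0,0,0,0,1]'
python3 -m jog '[-1,0,0,0,0,0,0,-1,0,0,0,0,0,0]'
python3 - <<'E'
from h import *
s=r.get_state(); T=Ro.from_rotvec(s["tcp_rot"]).as_matrix(); print(s["position"],T.round(3))
c=cam("wrist"); W=world(c)
m=((W[...,2]>.076)&(W[...,2]<.09)&(W[...,1]<-.28)&(W[...,1]>-.38)&(W[...,0]<.65)).astype(np.uint8)
k,Lb,st,ce=cv2.connectedComponentsWithStats(m)
for i in range(1,k):
    if st[i,4]>60: q=W[Lb==i]; e=q.mean(0)-s["position"]; print(st[i,4],q.mean(0).round(4),cv2.minEnclosingCircle((q[:,:2]*1000).astype(np.float32)),"jog",(T.T@e/.2).round(3))
E
```

```text
t: 11.95
position: [0.5346, -0.3302, 0.1744]
tcp_rot: [-3.137, -0.158, 0.005]
ft_force: [0.2, 0.2, 0.1]
opening: 0.0929
gripper_force: 0.0
t: 12.15
position: [0.5349, -0.3302, 0.175]
tcp_rot: [-3.137, -0.17, 0.003]
ft_force: [0.3, -0.1, -0.1]
opening: 0.0928
gripper_force: 0.0
[ 0.53490364 -0.33020896  0.17503707] [[ 0.994  0.108 -0.002]
 [ 0.108 -0.994  0.   ]
 [-0.002 -0.001 -1.   ]]
1129 [ 0.5367 -0.3308  0.0845] ((535.5502319335938, -331.16168212890625), 13.162671089172363) jog [0.009 0.004 0.452]
295 [ 0.4185 -0.3422  0.0846] ((421.6890869140625, -341.65472412109375), 12.219107627868652) jog [-0.584 -0.003  0.453]
```

```bash
python3 -m jog '[-1,0.007,0.005,0.2,0,0,0,-1,0,0,0.2,0,0,0,-1,0,0,0.17,0,0,0,-1,0,0,0.1,0,0,0,1,0,0,0,0,0,0,1,0,0,0,0,0,0,1,0,0,0,0,0,0,1,0,0,0,0,0,0,1,0,0,0,0,0,0,1,0,0,0,0,0,0,1,0,0,0,0,0,0,1,0,0,0,0,0,0,1,0,0,0,0,0,0,1,0,0,0,0,0,0,1,0,0,0,0,0,0,1,0,0,0,0,0,0,1,0,0,0,0,0,0,1,0,0,0,0,0,0]'
```

```text
t: 14.0
position: [0.5368, -0.3315, 0.0422]
tcp_rot: [3.137, 0.164, -0.0]
ft_force: [0.5, 0.6, 0.7]
opening: 0.0257
gripper_force: 30.0
```

```bash
python3 -m jog '[1,0,0,-0.05,0,0,0,1,0,0,-0.21,0,0,0,1,0,0,-0.22,0,0,0,1,0,0,-0.22,0,0,0,1,0,0,0,0,0,-1,1,0,0,0,0,0,-1,1,0,0,0,0,0,-1,1,0,0,0,0,0,-1,1,0,0,0,0,0,-1,1,0,0,0,0,0,-1,1,0,0,0,0,0,-1,1,0,0,0,0,0,-1,1,0,0,0,0,0,-1,1,0,0,0,0,0,-1,1,0,0,0,0,0,-1,1,0,0,0,0,0,-1,1,0,0,0,0,0,-1,1,0,0,0,0,0,-1]'
python3 -m jog '[1,0.189,0.006,0,0,0,0,1,0.189,0.006,0,0,0,0,1,0.189,0.006,0,0,0,0,1,0.189,0.006,0,0,0,0,1,0.189,0.006,0,0,0,0,1,0.189,0.006,0,0,0,0,1,0.189,0.006,0,0,0,0,1,0.189,0.006,0,0,0,0,1,0.189,0.006,0,0,0,0,1,0.189,0.006,0,0,0,0,1,0,0,0,0,0,0,1,0,0,0,0,0,0,1,0,0,0,0,0,0]'
python3 - <<'E'
from h import *
s=r.get_state(); print(s["position"],Ro.from_rotvec(s["tcp_rot"]).as_matrix().round(3))
print(pocket(cam("wrist"),.0464))
E
```

```text
t: 15.8
position: [0.5365, -0.3317, 0.1829]
tcp_rot: [2.217, 2.226, -0.001]
ft_force: [-0.2, -0.5, -0.5]
opening: 0.0253
gripper_force: 30.0
t: 17.1
position: [0.5487, 0.0453, 0.1825]
tcp_rot: [2.222, 2.22, -0.001]
ft_force: [0.3, 0.9, -1.1]
opening: 0.0254
gripper_force: 30.0
[0.54868146 0.04529179 0.18251589] [[ 0.001  1.     0.   ]
 [ 1.    -0.001 -0.001]
 [-0.001  0.    -1.   ]]
(np.int64(1242), ((548.276611328125, 46.331295013427734), 17.265958786010742), array([531.8545 ,  30.16614], dtype=float32), array([564.23236,  63.19967], dtype=float32))
```

```bash
python3 -m jog '[1,0.004,0,0.2,0,0,0,1,0,0,0.2,0,0,0,1,0,0,0.13,0,0,0,1,0,0,0.08,0,0,0,1,0,0,0.04,0,0,0,1,0,0,0.015,0,0,0,1,0,0,0,0,0,0,1,0,0,0,0,0,0]'
```

```text
t: 17.95
position: [0.5493, 0.0471, 0.0501]
tcp_rot: [2.221, 2.22, 0.001]
ft_force: [-0.5, -0.6, 0.5]
opening: 0.0258
gripper_force: 30.0
```

```bash
python3 -m jog '[1,-0.003,-0.002,0.008,0,0,0,1,0,0,0,0,0,0,-1,0,0,0,0,0,0,-1,0,0,0,0,0,0,-1,0,0,0,0,0,0,-1,0,0,0,0,0,0,-1,0,0,0,0,0,0,-1,0,0,0,0,0,0,-1,0,0,-0.1,0,0,0,-1,0,0,-0.2,0,0,0,-1,0,0,-0.2,0,0,0,-1,0,0,-0.2,0,0,0,-1,0,0,-0.1,0,0,0,-1,0,0,0,0,0,0]'
python3 - <<'E'
from h import *
for n in("scene","side","wrist"):
    P=world(cam(n)).reshape(-1,3)
    for y in(-.11,-.058,-.006,.046):
        m=(P[:,2]>.07)&(P[:,2]<.13)&(P[:,0]>.52)&(P[:,0]<.58)&(abs(P[:,1]-y)<.024)
        if m.sum()>5: t=P[m]; t=t[t[:,2]>np.percentile(t[:,2],95)-.008]; print(n,m.sum(),t.mean(0).round(4))
    m=(P[:,2]>.12)&(P[:,2]<.15)&(P[:,0]>.56)&(P[:,0]<.62)&(P[:,1]>.2)&(P[:,1]<.28)
    if m.any(): print("tab",P[m].min(0).round(4),P[m].max(0).round(4))
c=cam("wrist"); save(c,"w3")
E
```

```text
t: 19.35
position: [0.5498, 0.0469, 0.2107]
tcp_rot: [2.219, 2.219, 0.007]
ft_force: [-0.5, -0.1, 1.2]
opening: 0.0933
gripper_force: 0.0
scene 119 [ 0.5524 -0.1095  0.0897]
scene 125 [ 0.5514 -0.0579  0.0893]
scene 130 [ 0.5515 -0.0056  0.0892]
scene 130 [0.5519 0.0461 0.0892]
tab [0.5821 0.2349 0.1204] [0.5967 0.2545 0.1422]
side 121 [ 0.5487 -0.107   0.0889]
side 128 [ 0.5482 -0.0548  0.089 ]
side 130 [ 0.5486 -0.003   0.0892]
side 153 [0.5488 0.0482 0.0892]
tab [0.5813 0.2366 0.1202] [0.5932 0.2587 0.1405]
wrist 996 [ 0.5486 -0.1081  0.0902]
wrist 245 [ 0.5483 -0.0463  0.0832]
wrist 1021 [ 0.5482 -0.0047  0.0906]
wrist 1011 [0.5487 0.0464 0.0907]
```

View pics/w3.png

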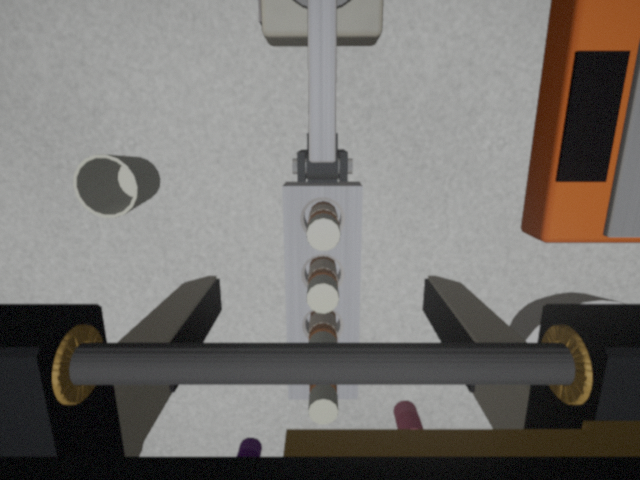

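All four vials are down, with tops at about 0.090. The arm and hinge bracket are at (322,160) in this view. I'll move part way to the tab and measure it from close up.

```bash
python3 -m jog '[-1,0.19,0.048,0,0,0,0,-1,0.19,0.048,0,0,0,0,-1,0.19,0.048,0,0,0,0,-1,0.1,0.047,0,0,0,0,-1,0,0,0,0,0,0,-1,0,0,0,0,0,0]'
python3 - <<'E'
from h import *
s=r.get_state(); print(s["position"],Ro.from_rotvec(s["tcp_rot"]).as_matrix().round(3))
c=cam("wrist"); P=world(c).reshape(-1,3); ok=P[:,1]>.19
for a,b in((.13,.15),(.136,.15)):
    m=(P[:,2]>a)&(P[:,2]<b)&(P[:,0]>.56)&(P[:,0]<.62)&(P[:,1]>.22)&(P[:,1]<.28)
    if m.any(): print("tab",m.sum(),np.percentile(P[m],[3,50,97],axis=0).round(4))
m=(P[:,2]>.086)&(P[:,2]<.094)&(P[:,0]>.5)&(P[:,0]<.575)&(P[:,1]>.2)&(P[:,1]<.29)
if m.any(): print(cv2.minAreaRect((P[m][:,:2]*1000).astype(np.float32)))
E
```

```text
t: 20.15
position: [0.5858, 0.1804, 0.2059]
tcp_rot: [-2.22, -2.222, 0.005]
ft_force: [-0.2, -0.6, -0.3]
opening: 0.0929
gripper_force: 0.0
[0.5857853  0.18038566 0.20592818] [[-0.001  1.    -0.003]
 [ 1.     0.001 -0.001]
 [-0.001 -0.003 -1.   ]]
tab 681 [[0.5818 0.2357 0.1371]
 [0.5877 0.245  0.1388]
 [0.5929 0.254  0.1402]]
tab 681 [[0.5818 0.2357 0.1371]
 [0.5877 0.245  0.1388]
 [0.5929 0.254  0.1402]]
((547.509033203125, 244.99183654785156), (42.249088287353516, 51.41786575317383), 0.13164252042770386)
```

The tab is at (0.5875, 0.245) with its top at 0.139, as expected.

```bash
python3 -m jog '[-1,0.16,0.005,0,0,0,0,-1,0.163,0.004,0,0,0,0,-1,0,0,0.15,0,0,0,-1,0,0,0.18,0,0,0,-1,0,0,0.13,0,0,0,-1,0,0,0.07,0,0,0,-1,0,0,0,0,0,0]'
python3 - <<'E'
from h import *
print(r.get_state()["position"])
E
```

```text
t: 20.9
position: [0.5874, 0.2436, 0.0998]
tcp_rot: [-2.222, -2.219, 0.006]
ft_force: [0.5, 0.0, 1.7]
opening: 0.093
gripper_force: 0.0
[0.58742974 0.24358301 0.09980721]
```

```bash
python3 -m jog '[1,0.007,0,0,0,0,0,1,0,0,0,0,0,0,1,0,0,0,0,0,0,1,0,0,0,0,0,0,1,0,0,0,0,0,0,1,0,0,0,0,0,0,1,0,0,0,0,0,0,1,0,0,0,0,0,0,1,0,0,0,0,0,0,1,0,0,0,0,0,0,1,0,0,0,0,0,0,1,0,0,0,0,0,0,1,0,0,0,0,0,0,1,0,0,0,0,0,0]'
```

```text
t: 22.3
position: [0.5877, 0.2467, 0.1015]
tcp_rot: [-2.221, -2.221, 0.002]
ft_force: [-3.9, -0.1, 1.4]
opening: 0.0121
gripper_force: 30.0
```

Gripped at 12 mm. Now I'll pull 14 mm to +x.

```bash
python3 -m jog '[1,0,0.02,0,0,0,0,1,0,0.02,0,0,0,0,1,0,0.02,0,0,0,0,1,0,0.01,0,0,0,0,1,0,0,0,0,0,0,1,0,0,0,0,0,0]'
```

```text
t: 22.9
position: [0.6007, 0.2467, 0.1013]
tcp_rot: [-2.22, -2.221, 0.005]
ft_force: [-8.9, -0.6, 4.8]
opening: 0.0116
gripper_force: 30.0
```

The latch is about 13 mm out with 8.9 N of spring force. I'll begin the lift along the arc.

```bash
python3 -m jog '[1,-0.014,0,-0.037,0,0,0,1,-0.014,0,-0.037,0,0,0,1,-0.018,0,-0.035,0,0,0,1,-0.018,0,-0.035,0,0,0,1,0,0,0,0,0,0]'
```

```text
t: 23.4
position: [0.6005, 0.2339, 0.13]
tcp_rot: [-2.22, -2.22, 0.004]
ft_force: [-7.9, 1.3, -3.0]
opening: 0.0118
gripper_force: 30.0
```

```bash
python3 -m jog '[1,-0.021,0,-0.0335,0,0,0,1,-0.021,0,-0.0335,0,0,0,1,-0.024,0,-0.031,0,0,0,1,-0.025,0,-0.031,0,0,0,1,-0.027,0,-0.029,0,0,0,1,-0.028,0,-0.028,0,0,0,1,-0.029,0,-0.026,0,0,0,1,0,0,0,0,0,0,1,0,0,0,0,0,0,1,0,0,0,0,0,0]'
python3 - <<'E'
from h import *
c=cam("side"); save(c,"s3"); P=world(c).reshape(-1,3)
cv2.imwrite("pics/s3c.png",cv2.resize(c["color"][130:380,190:460,::-1],None,fx=2.2,fy=2.2))
m=(P[:,2]>.095)&(P[:,2]<.3)&(P[:,0]>.53)&(P[:,0]<.565)&(P[:,1]>.1)&(P[:,1]<.3); print(m.sum(),np.percentile(P[m],[2,50,98],axis=0).round(3))
E
```

```text
t: 24.4
position: [0.6003, 0.1996, 0.1721]
tcp_rot: [-2.219, -2.22, 0.004]
ft_force: [-9.1, 2.9, -1.1]
opening: 0.0115
gripper_force: 30.0
736 [[0.53  0.173 0.122]
 [0.549 0.219 0.27 ]
 [0.565 0.246 0.3  ]]
```

View pics/s3c.png

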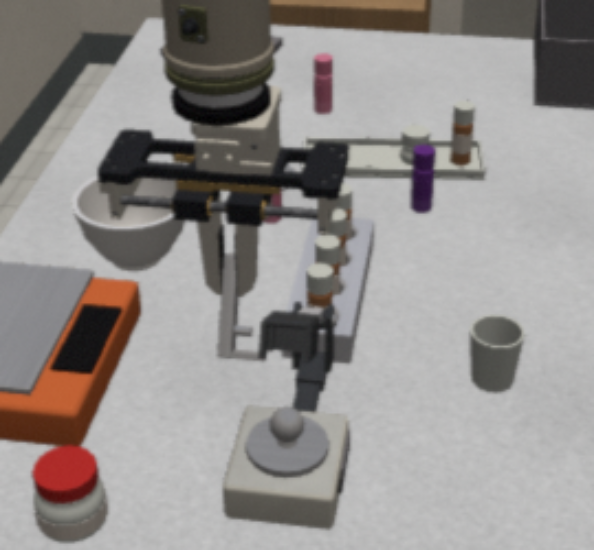

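The side view shows the ball bare at (287,422), the coupler raised at (290,335), and the tab still in the fingers. The coupler is up about 78 mm. I'll check that it holds still, then hand in.

```bash
python3 -m jog '[1,0,0,0,0,0,0,1,0,0,0,0,0,0,1,0,0,0,0,0,0,1,0,0,0,0,0,0,1,0,0,0,0,0,0]'; python3 -c "
from bench import r
print(r.job_done())"
```

```text
t: 24.95
position: [0.6004, 0.1997, 0.1721]
tcp_rot: [-2.218, -2.221, 0.004]
ft_force: [-8.4, 3.0, -0.6]
opening: 0.0121
gripper_force: 30.0
the job is handed in; nothing more can be done
None
```

I handed the job in at about 25 s: both empty pockets are filled and the vials fully down, the leftover spare still stands in the tray, and the latch is pulled. The gripper is still holding the drive arm, with the coupler about 78 mm above the ball. No verdict came back when I handed it in.

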